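# Rock a jammed bench dog out of its stand

## Task

The taller of the two bench dogs standing in the wooden dog stand is jammed in its slot and will not pull straight out. Rock it loose along the length of the stand, first over to the left and then over to the right, then draw it up out of the slot and stand it upright on the pine board, wholly on the board, and let go. Leave the shorter dog standing in its slot.

Things in the scene. Friction and masses are not known exactly. Their poses are not given: they have to be found in the camera images.
- tall_dog: Jammed bench dog: pale wood bar upright in either slot, 125 mm tall, 22 mm thick in x (faces to grip; x as the stand's), 0.15 kg. Up from the foot: foot 22 mm wide in y to 18 mm, shank 30 wide to 32, neck 20 wide to 56, head 30 wide to the top, 75 mm above the stand. Origin on its axis 105 mm above the flat foot (good grip height), z up. Lean it 11 deg each way about its foot: origin moves 20 mm.
- short_dog: The shorter bench dog in the other slot: same wood and lower part, 88 mm tall, its head ends 38 mm above the stand's top. Origin on its axis 75 mm above its foot. Stays in its slot.
- stand: Brown block fixed to the bench, 70 (x) x 240 (y) x 62 mm, origin centre of underside, +y along it to the robot's left. Slots at y = +60 and -60 mm, 44 (y) x 26 mm, floor 12 mm above bench. In each, two stiff cheeks over the dog's shoulders stop it after a 4 mm lift; leaning the dog 10 to 12 deg along y pushes that side's cheek back for good (6 N at the head); after both it lifts freely
- pine_board: Pale pine board lying fixed on the bench to the right of the stand, 122 (x) x 240 (y) x 13 mm thick, small dovetail cuts at one end; origin at the centre of its underside, y along its length. Its top is 13 mm above the bench.

How it is judged:
By the outcome, as a careful person would: the job done as asked, in the order asked, and still so for the second after the job is handed in, with the robot touching nothing.
It also fails if it takes over 45 s, if anything falls off the work surface, if the arm or the gripper's body presses on something with over 40 N, if the wrist force passes 120 N, or if a joint passes its speed limit or range.

## Robot

A 6-joint arm with a two-finger parallel gripper is mounted at the origin on a cart in front of the work surface, level with it; the furniture and walls round the work are solid. World frame = base frame: x ahead of the robot, y to its left, z up, the work surface at z = 0. Lengths are in m, angles in rad, forces in N, time in s.
With the tool pointing down it reaches from about 0.425 to 0.95 m from the base axis. Payload 3.5 kg.
Tool frame: the origin (TCP) lies between the finger pads; the fingertips stand 22 mm ahead of it and the grasp point (between the pads) lies 3 mm ahead of it (ctrl.nose_length is the z of the fingertips in the tool frame, in m); z points along the fingers, y is the line along which they close (so a half turn about z gives the same grasp; the last joint's range is limited). The gripper opens to 85 mm and grips with 20 to 120 N. Pads are 22 mm wide; open, the fingers measure 114 mm over their backs; the gripper's body (76 mm by 85 mm) begins 54 mm behind the grasp point. The pads swing forward as they close: fully open they stand 13 mm farther back than shut.
Start: joints at [-0.15, 0.286, 1.577, -0, 1.279, -0.15], TCP at [0.675, 0, 0.253] pointing down, gripper open.
Joint ranges: [-2.77, 2.77], [-0.9, 2.22], [0.21, 2.48], [-1.53, 4.67], [0.24, 2.81], [-2.84, 2.84]. Speed limits (rad/s): [2.79, 2.79, 3.14, 3.14, 3.14, 3.14].

## Interface

Orientations are given as a unit quaternion [x, y, z, w].
In Python, from plant import ctrl gives the robot as it stands. The module is installed in compiled form; this text tells all that it offers.
- The arm moves only by the tool send_rows, never from a script. Its argument "rows" is text: rows parted by semicolons, each of 7 numbers parted by spaces: the turn, a rotation vector about the tool's x, y, z in fractions of the full range, 1 being 45 degrees, then the shift along the tool's x, y, z in parts of the range, where 1.0 means 750 mm, then the opening, from -1 (shut) to 1 (fully open). A call has 1 to 8 rows; each row is the pose to reach, as a shift and turn from the pose commanded when the call began, along the tool's axes at that moment; what a row does not reach only later rows make up. A row lasts 1/8 s, in which the tool goes at most 62.5 mm and 10.7 degrees, less where a joint would pass 70% of its speed; a pose out of reach is approached as far as the arm can. Shift and turn numbers lie between -1 and 1, and a call with a number outside is refused. A call with a gripper value outside its range is refused whole. The fingers move at their own pace and stop on an object; "grip_force" is the grip in N (left out, the last holds). Time passes only in rows, so rows that repeat a pose let the fingers close. It gives the time, the measured TCP pose, the force, the opening and the grip force at its end, in the units of the state.
- ctrl.get_state(): the state, without advancing time (a new reading comes with each control period).
- ctrl.read_camera(name): name is "scene" or "side" or "wrist"; returns a dict with "color" (400x640x3 uint8, red, green, blue), "fx", "fy", "cx", "cy" (pixels), "extrinsics" (4x4, takes a point from world to camera coordinates). Camera axes: x right, y down, z forward; pixel columns grow to the right and rows downward; lengths in m; the calibration is good to about 2 mm. The wrist camera is an equidistant fisheye: a pixel r from the principal point sees the ray r / f radians off the axis. A picture is of the moment at which its call begins. There is no depth.
- ctrl.sign_off(): hands the job in; it is judged then, once.
Trained networks look in a picture, given as the dict that the camera call returned (one of the last four; its "shot" number tells which), for a name from the list of things; names that differ only in an ending like _2 or _b are one class to them, and where a whole thing is asked for, a point or a joint stands for the part that bears it (a point fixed in the world has none). Each returns a list of dicts, best first, with "p" (0 to 1); they miss things now and then, are a little off and sometimes report something else, mostly with a low value. They report only what shows in the picture. A call takes as long as a camera call.
- ctrl.look_for(picture, target): "position" ([x, y, z] in m, in the coordinates of the camera as it stood for that picture, good to about 4 mm: the middle of the surface that is visible of it).
The state is a dict: "time": time; "qpos": joint angles; "dq": joint speeds; "joint_efforts": joint torques, N m; "eef_pos": TCP position; "tcp_rot": TCP orientation; "contact_force": force on the tool from outside, world axes, zero at the start; "wrist_torque": the same for the moment, N m; "opening": opening from 0.0 (shut) to 1.0 (fully open); "finger_force": force on a finger pad.
Only numpy, scipy, OpenCV 4.12 (cv2) and the standard library are available. Lean on these libraries where they do the work, as an engineer would, in place of code of your own. Each camera call takes 0.05 s, during which the arm holds its last target. There are 200 camera calls.

## Working session

There is one attempt and no reset: what is moved stays moved. The work goes in short steps, Python scripts to look and compute and a tool call to move; the robot and the scene stay as the last step left them, time stands still between calls to the robot, and variables do not carry over. Pictures are saved under pics/ and viewed, at most 10 in all, crops included, and the job is handed in when it is done.

Besides the shell and the picture viewer there is one more tool, called after "Emit:" as name(argument=value, ...) on one line, values as JSON. send_rows: Moves the arm, as the interface text tells. Its arguments: {"type":"object","properties":{"rows":{"type":"string"},"grip_force":{"type":"number"}},"required":["rows"]}

```bash
mkdir -p pics; cat > h.py <<'E'
import numpy as np, cv2
from plant import ctrl
def w(pic,p):
    T=np.array(pic["extrinsics"]); return np.linalg.inv(T)@np.r_[p,1]
def shot(n,f):
    p=ctrl.read_camera(n); cv2.imwrite(f"pics/{f}.png",p["color"][:,:,::-1]); return p
def look(p,ts):
    for t in ts:
        for d in ctrl.look_for(p,t)[:2]: print(t,round(d["p"],2),np.round(w(p,d["position"])[:3],4))
E
python3 - <<'E'
from h import *
ims=[]
for n in ["scene","side","wrist"]:
    p=shot(n,n+"0"); print(n,p["fx"],p["cx"],p["cy"],np.round(np.linalg.inv(p["extrinsics"])[:3],3).tolist()); look(p,["tall_dog","short_dog","stand","pine_board"]); ims.append(p["color"])
cv2.imwrite("pics/all.png",np.vstack([np.hstack([ims[0],ims[1]])])[:,:,::-1][:, :])
s=ctrl.get_state(); print(s["time"],s["tcp_rot"],s["contact_force"])
E
```

```text
scene 394.0677926878841 317.05069575050123 199.18110673318566 [[0.864, -0.304, 0.4, 0.08], [-0.503, -0.506, 0.701, -0.677], [-0.011, -0.807, -0.591, 0.697]]
tall_dog 0.65 [0.4624 0.1014 0.1028]
short_dog 0.46 [0.474  0.227  0.0841]
stand 0.56 [0.4521 0.1054 0.055 ]
pine_board 0.71 [ 0.4741 -0.226   0.0125]
side 396.23937711611836 315.57690393553275 194.3935533517904 [[-0.975, -0.089, 0.203, 0.346], [-0.222, 0.371, -0.902, 0.792], [0.005, -0.924, -0.381, 0.428]]
tall_dog 0.81 [0.4658 0.1304 0.1087]
short_dog 0.78 [0.4739 0.247  0.0859]
short_dog 0.28 [0.4658 0.2581 0.0526]
stand 0.79 [0.4624 0.2601 0.0556]
pine_board 0.78 [ 0.4653 -0.1925  0.011 ]
wrist 309.70691628693146 321.1686240261253 193.60668892215153 [[1.0, 0.0, -0.001, 0.675], [-0.0, -0.951, -0.308, 0.079], [-0.001, 0.308, -0.951, 0.374]]
tall_dog 0.85 [0.4767 0.1141 0.1195]
stand 0.71 [0.4938 0.1348 0.0598]
pine_board 0.85 [ 0.4636 -0.1358  0.0117]
0.75 [ 7.07085324e-01  7.07128238e-01  4.67838581e-06 -3.14692246e-06] [ 0.11993425  0.19375603 -0.09133646]
```

View pics/scene0.png

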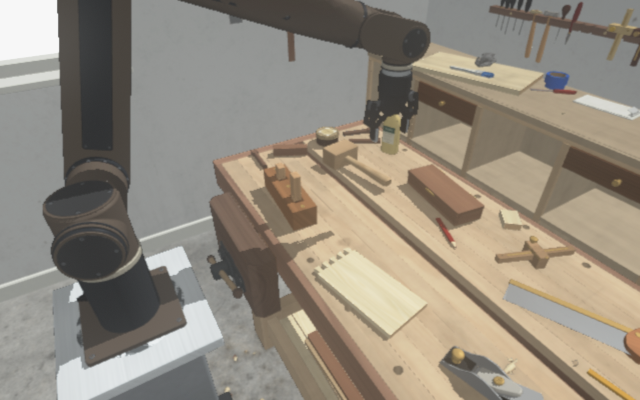

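View pics/side0.png

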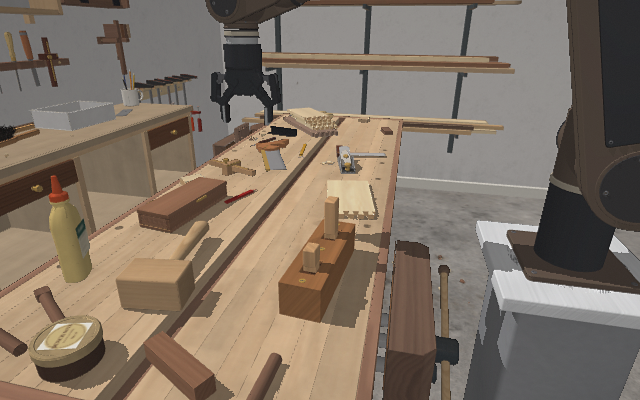

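View pics/wrist0.png

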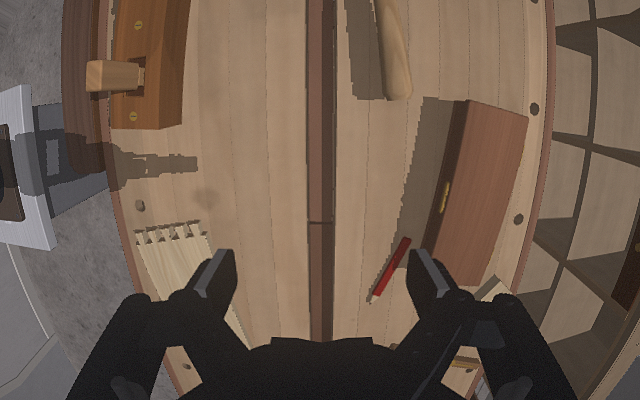

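The scene view shows the stand at about (290,195), with the tall dog at (295,188) in its right-hand (−y) slot. The short dog is at (281,172) and the pine board at (370,288). The side view agrees: tall dog (331,217), short dog (311,258), board (350,197). The wrist view shows the tall dog's head at (113,77). I'll move the wrist camera nearer.

The manual's scale: shifts go in shares of 750 mm and turns go in shares of 45 degrees. Converting my numbers, -200 mm is -0.2667, -195 mm is -0.26.

Emit:
send_rows(rows="0 0 0 0.02 -0.0667 -0.04 1;0 0 0 0.04 -0.1333 -0.0533 1;0 0 0 0.0667 -0.2 -0.0533 1;0 0 0 0.08 -0.26 -0.0533 1;0 0 0 0.08 -0.2667 -0.0533 1;0 0 0 0.08 -0.2667 -0.0533 1;0 0 0 0.08 -0.2667 -0.0533 1")

```text
time: 1.62
eef_pos: [0.4761, 0.0596, 0.2936]
tcp_rot: [0.707, 0.707, 0.0, 0.0]
contact_force: [0.4, -0.1, 0.1]
opening: 1.002
finger_force: 0.0
```

```bash
python3 - <<'E'
from h import *
p=shot("wrist","w1");print(p["fx"],p["cx"],p["cy"],np.linalg.inv(p["extrinsics"]).round(4).tolist()); look(p,["tall_dog","short_dog","stand","pine_board"])
E
```

```text
309.70691628693146 321.1686240261253 193.60668892215153 [[1.0, -0.0008, -0.0005, 0.4763], [-0.0009, -0.9514, -0.3078, 0.1385], [-0.0002, 0.3078, -0.9514, 0.4139], [0.0, 0.0, 0.0, 1.0]]
tall_dog 0.7 [0.4657 0.1149 0.1382]
short_dog 0.8 [0.4738 0.2261 0.1023]
stand 0.68 [0.474  0.1533 0.0635]
pine_board 0.62 [ 0.4707 -0.1639  0.012 ]
```

View pics/w1.png

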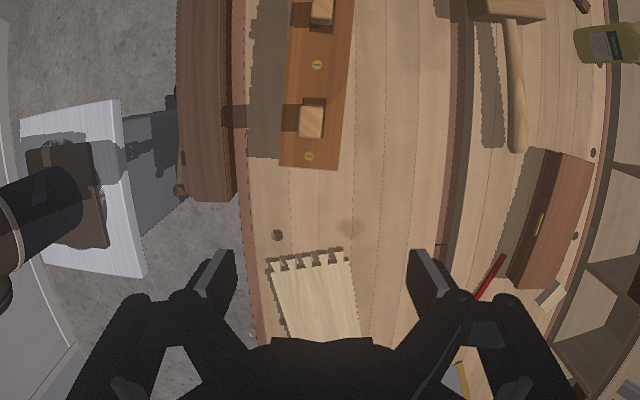

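The wrist view shows the tall dog's top at about (311,122), the short dog's at (322,12), the stand's near corners at (280,163) and (337,170), and the board's dovetailed end at (268–350, 255). Next I'll rectify at known heights, with grids, to get precise positions.

```bash
cat >> h.py <<'E'
def proj(p,P):
    P=np.asarray(P,float); T=np.array(p["extrinsics"]); c=P@T[:3,:3].T+T[:3,3]
    if p.get("fish"):
        r=np.hypot(c[...,0],c[...,1]); k=np.arctan2(r,c[...,2])/np.maximum(r,1e-9)
    else: k=1/c[...,2]
    return np.stack([p["cx"]+p["fx"]*c[...,0]*k,p["cy"]+p["fy"]*c[...,1]*k],-1)
def ortho(p,z,x0,x1,y0,y1,s=2500,step=.02):
    # image: columns = x, rows = -y
    xs=np.arange(x0,x1,1/s); ys=np.arange(y1,y0,-1/s)
    X,Y=np.meshgrid(xs,ys); uv=proj(p,np.stack([X,Y,0*X+z],-1)).astype(np.float32)
    im=cv2.remap(p["color"],uv[...,0],uv[...,1],cv2.INTER_CUBIC)[:,:,::-1].copy()
    for v in np.arange(np.ceil(x0/step)*step,x1,step):
        c=int((v-x0)*s); cv2.line(im,(c,0),(c,im.shape[0]),(255,255,0),1); cv2.putText(im,f"{v*1000:.0f}",(c+1,10),0,.35,(0,0,255),1)
    for v in np.arange(np.ceil(y0/step)*step,y1,step):
        c=int((y1-v)*s); cv2.line(im,(0,c),(im.shape[1],c),(255,255,0),1); cv2.putText(im,f"{v*1000:.0f}",(1,c-1),0,.35,(0,0,255),1)
    return im
E
python3 - <<'E'
from h import *
p=ctrl.read_camera("wrist"); p["fish"]=1
a=ortho(p,.137,.425,.515,.07,.26,2800); b=ortho(p,.062,.42,.52,.03,.26,2400)
H=560
pad=lambda i:cv2.copyMakeBorder(i,0,H-i.shape[0],0,4,cv2.BORDER_CONSTANT)
c=ortho(p,.013,.40,.56,-.2,-.01,1500)
cv2.imwrite("pics/o1.png",np.hstack([pad(a),pad(b),pad(c)])[:,:800])
# consistency: side/scene triangulation of networks' dog position later
for n in["scene","side"]:
    q=ctrl.read_camera(n)
    print(n,proj(q,[[.466,.117,.137],[.474,.236,.1]]).round(1).tolist())
E
```

```text
scene [[294.6, 173.4], [278.8, 164.6]]
side [[332.2, 198.7], [313.7, 246.5]]
```

View pics/o1.png

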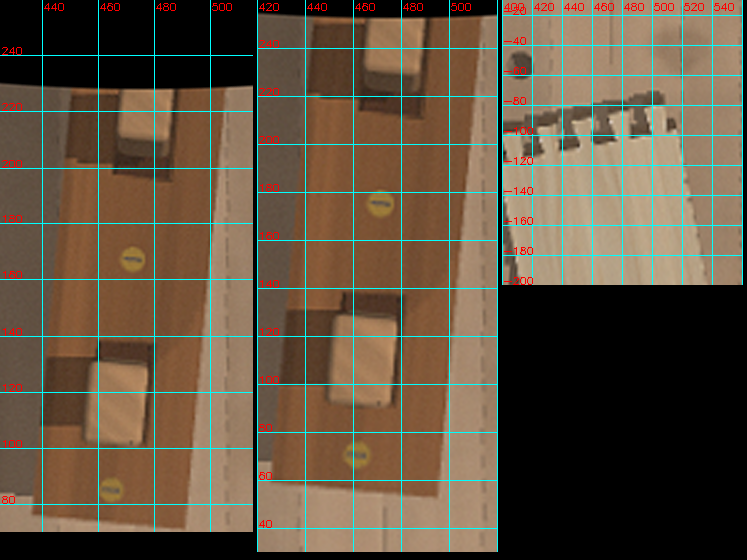

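The tall dog's top spans about 21 x 29 mm and is centred at (0.4666, 0.1163). The stand's right edge gives a yaw of about −4.8°. The board's end edge runs (400,−97) to (506,−73) mm, so its yaw is about +12.7° and its centre about (0.473, −0.203). I'll check heights with a wireframe in the other two views.

```bash
python3 - <<'E'
from h import *
def box(c,yaw,sx,sy,z0,z1):
    R=np.array([[np.cos(yaw),-np.sin(yaw)],[np.sin(yaw),np.cos(yaw)]])
    q=np.array([[-1,-1],[1,-1],[1,1],[-1,1]])*[sx/2,sy/2]@R.T+c
    return np.vstack([np.c_[q,[z0]*4],np.c_[q,[z1]*4]])
ty=np.radians(-4.8); R=np.array([[np.cos(ty),-np.sin(ty)],[np.sin(ty),np.cos(ty)]])
d=np.array([.466,.116]); S=d+R@[0,.06]
B=[box(d,ty,.022,.03,.068,.137),box(S,ty,.07,.24,0,.062),box(S+R@[0,.06],ty,.022,.03,.068,.1),box([.473,-.203],np.radians(12.7),.122,.24,0,.013)]
ims=[]
for n,(u,v) in {"scene":(235,135),"side":(250,160)}.items():
    p=ctrl.read_camera(n); k=2 if n=="scene" else 2.5
    w_,h_=(200,210) if n=="scene" else (158,168)
    im=cv2.resize(p["color"][v:v+h_,u:u+w_,::-1],(395,420),interpolation=cv2.INTER_CUBIC)
    sc=np.array([395/w_,420/h_])
    for b in B:
        q=((proj(p,b)-[u,v]+.5)*sc).astype(int)
        for i in range(4):
            for a,c in((i,(i+1)%4),(i+4,(i+1)%4+4),(i,i+4)): cv2.line(im,tuple(map(int,q[a])),tuple(map(int,q[c])),(255,0,0),1)
    ims.append(im)
cv2.imwrite("pics/wf.png",np.hstack(ims))
E
```

```text
(no output)
```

View pics/wf.png

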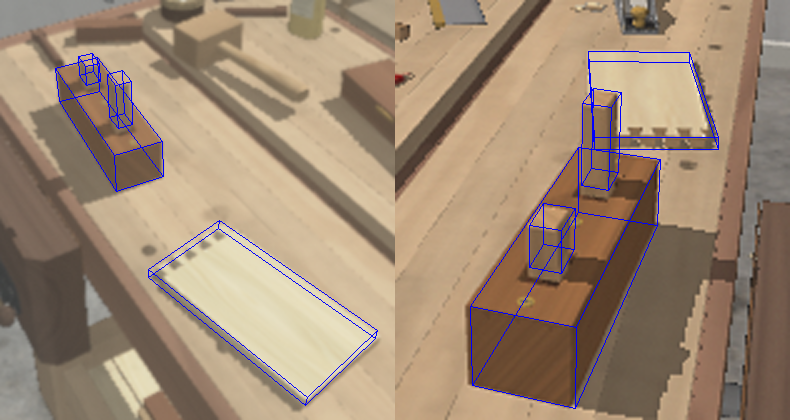

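In both views the wireframes of the tall dog, short dog, stand and board lie on the objects to within about 2 px. That confirms the top at z ≈ 0.137 and the dog at (0.466, 0.116). Next: approach, descend and grip.

In the tool's units: 173 mm is 0.2307, 172 mm is 0.2293, 4.8 degrees is 0.1067.

Emit:
send_rows(rows="0 0 0.1067 0.04 -0.0133 0.0267 1;0 0 0.1067 0.0753 -0.0133 0.0533 1;0 0 0.1067 0.0753 -0.0133 0.1067 1;0 0 0.1067 0.0753 -0.0133 0.16 1;0 0 0.1067 0.0753 -0.0133 0.2067 1;0 0 0.1067 0.0753 -0.0133 0.2293 1;0 0 0.1067 0.0753 -0.0133 0.2307 1;0 0 0.1067 0.0753 -0.0133 0.2307 1", grip_force=70)

```text
time: 3.12
eef_pos: [0.4661, 0.1165, 0.1218]
tcp_rot: [0.736, 0.677, 0.001, 0.001]
contact_force: [0.1, 0.3, 0.2]
opening: 1.0
finger_force: 0.0
```

Emit:
send_rows(rows="0 0 0 0 0 0 0.2;0 0 0 0 0 0 -0.2;0 0 0 0 0 0 -0.6;0 0 0 0 0 0 -1;0 0 0 0 0 0 -1;0 0 0 0 0 0 -1;0 0 0 0 0 0 -1;0 0 0 0 0 0 -1")

```text
time: 4.12
eef_pos: [0.4654, 0.1165, 0.1208]
tcp_rot: [0.736, 0.677, 0.0, 0.0]
contact_force: [0.6, 0.3, 3.7]
opening: 0.247
finger_force: 68.9
```

```bash
python3 - <<'E'
from h import *
s=ctrl.get_state(); print(s)
a=ctrl.read_camera("wrist")["color"][:, :,::-1][:, 120:520]; b=ctrl.read_camera("side")["color"][100:300,230:430,::-1]
cv2.imwrite("pics/g1.png",np.hstack([a,cv2.resize(b,(400,400),interpolation=cv2.INTER_CUBIC)]))
E
```

```text
{'time': 4.125, 'qpos': array([3.34759388e-02, 9.60878278e-03, 2.15026287e+00, 1.00124902e-05,
       9.80671354e-01, 1.17236292e-01]), 'dq': array([ 0.00157797,  0.00033996, -0.00039339,  0.00086059, -0.00042626,
       -0.00101885]), 'joint_efforts': array([ 5.43651637e-03, -2.36642665e+01, -2.31263119e+01, -1.03761352e-02,
        8.02048948e-02,  1.22123101e-04]), 'eef_pos': array([0.46541791, 0.11654458, 0.12077504]), 'tcp_rot': array([7.36093641e-01, 6.76879514e-01, 4.00704041e-04, 3.38958874e-04]), 'contact_force': array([0.59567089, 0.30801817, 3.72340108]), 'wrist_torque': array([ 0.00728218, -0.05276422,  0.00793162]), 'finger_force': 68.91889929771423, 'opening': 0.2468795897286511}
```

View pics/g1.png

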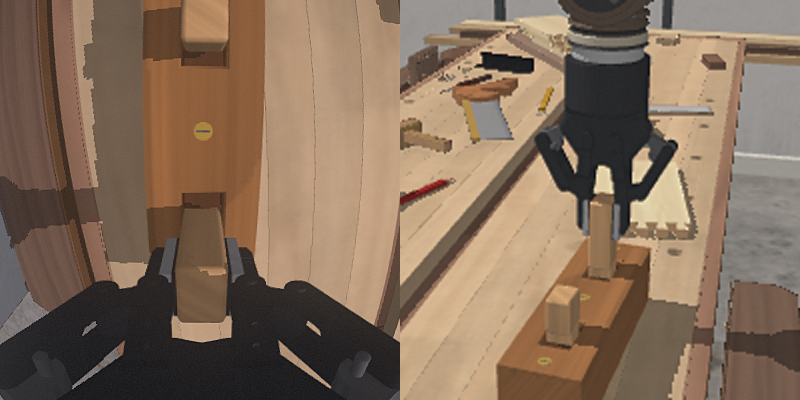

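The pads hold the head squarely: finger gap around (203,270) in the left half, opening 0.247 (about 21 mm). Now lean left (+y) about the foot.

In the tool's units: 21.2 mm is 0.0283, 20.6 mm is 0.0275, -11.3 degrees is -0.2511.

Emit:
send_rows(rows="0 -0.0556 0 0.0063 0 -0.0013 -1;0 -0.1111 0 0.0125 0 -0.0013 -1;0 -0.1667 0 0.0188 0 -0.0013 -1;0 -0.2111 0 0.0237 0 -0.0011 -1;0 -0.2444 0 0.0275 0 -0.0007 -1;0 -0.2511 0 0.0283 0 -0.0007 -1;0 -0.2511 0 0.0283 0 -0.0007 -1;0 -0.2511 0 0.0283 0 -0.0007 -1", grip_force=80)

```text
time: 5.22
eef_pos: [0.4668, 0.136, 0.1205]
tcp_rot: [0.732, 0.674, -0.074, 0.068]
contact_force: [1.5, -6.0, 1.1]
opening: 0.248
finger_force: 78.7
```

```bash
python3 - <<'E'
from h import *
from scipy.spatial.transform import Rotation as R
s=ctrl.get_state(); print(s["contact_force"],s["wrist_torque"],s["finger_force"],R.from_quat(s["tcp_rot"]).as_matrix()[:,2])
a=ctrl.read_camera("wrist")["color"][:, :,::-1][:, 120:520]; b=ctrl.read_camera("side")["color"][100:300,230:430,::-1]
cv2.imwrite("pics/g2.png",np.hstack([a,cv2.resize(b,(400,400),interpolation=cv2.INTER_CUBIC)]))
E
```

```text
[ 1.51897096 -6.02952343  1.11703008] [-0.9192524  -0.35090557  0.07998896] 78.65739226341248 [-0.01654673 -0.19958253 -0.9797413 ]
```

View pics/g2.png

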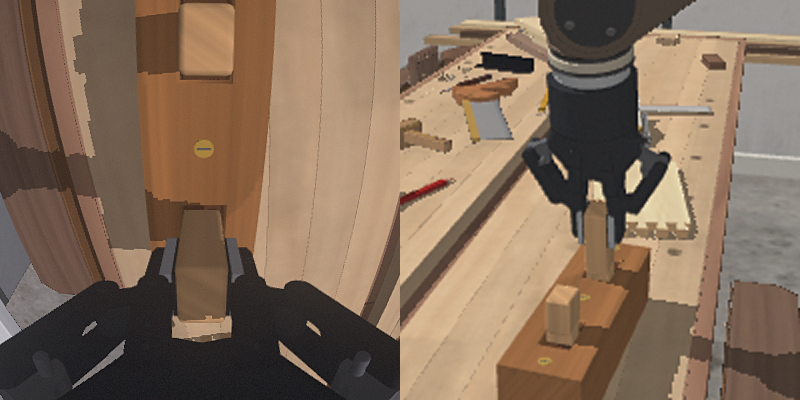

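The wrist picture shows the dog still square in the pads at (200,265) and tilted 11.5°, with a −6 N reaction, as the cheek force should be. Now over to the right.

In the tool's units: -41.9 mm is -0.0559, -20.9 mm is -0.0279, 11.3 degrees is 0.2511.

Emit:
send_rows(rows="0 0.0667 0 -0.0075 0 0.0011 -1;0 0.1556 0 -0.0173 0 0.0029 -1;0 0.2511 0 -0.0279 0 0.0048 -1;0 0.3333 0 -0.0369 0 0.0065 -1;0 0.4222 0 -0.0467 0 0.0085 -1;0 0.4889 0 -0.054 0 0.0104 -1;0 0.5067 0 -0.0559 0 0.0107 -1;0 0.5067 0 -0.0559 0 0.0107 -1")

```text
time: 6.32
eef_pos: [0.4628, 0.0966, 0.1213]
tcp_rot: [0.733, 0.672, 0.075, -0.07]
contact_force: [-0.2, 5.3, 3.8]
opening: 0.248
finger_force: 78.8
```

Emit:
send_rows(rows="0 0 0 0 0 0 -1")

```text
time: 6.45
eef_pos: [0.4629, 0.0966, 0.1213]
tcp_rot: [0.733, 0.673, 0.075, -0.07]
contact_force: [0.3, 6.2, 3.8]
opening: 0.25
finger_force: 78.8
```

```bash
python3 - <<'E'
from h import *
from scipy.spatial.transform import Rotation as R
s=ctrl.get_state(); print(s["contact_force"],s["wrist_torque"],s["finger_force"],R.from_quat(s["tcp_rot"]).as_matrix().round(4).tolist(),s["eef_pos"])
E
```

```text
[0.32891673 6.17013992 3.84818233] [ 0.95986869  0.0153914  -0.01025444] 78.82115721702576 [[0.0839, 0.9963, 0.0159], [0.9755, -0.0854, 0.203], [0.2036, -0.0015, -0.9791]] [0.46287995 0.0966318  0.12130595]
```

Tilted 11.7° to the right with a +6 N reaction. Next: back upright, then a small test lift.

In the tool's units: 22.8 mm is 0.0304, 20.4 mm is 0.0272, -11.5 degrees is -0.2556.

Emit:
send_rows(rows="0 -0.0889 0 0.0093 0 0.0016 -1;0 -0.1778 0 0.0187 0 0.0035 -1;0 -0.2556 0 0.0272 0 0.0056 -1;0 -0.2556 0 0.0272 0 0.0056 -1;0 -0.2556 0 0.028 0 0.0016 -1;0 -0.2556 0 0.0289 0 -0.0027 -1;0 -0.2556 0 0.0304 0 -0.01 -1;0 -0.2556 0 0.0304 0 -0.01 -1")

```text
time: 7.45
eef_pos: [0.4653, 0.1156, 0.1336]
tcp_rot: [0.736, 0.677, 0.0, 0.0]
contact_force: [0.1, 0.2, -1.5]
opening: 0.251
finger_force: 78.4
```

```bash
python3 - <<'E'
from h import *
from scipy.spatial.transform import Rotation as R
s=ctrl.get_state(); print(s["contact_force"],s["wrist_torque"],s["finger_force"],R.from_quat(s["tcp_rot"]).as_matrix().round(4).tolist(),s["eef_pos"])
E
```

```text
[ 0.08973578  0.22553976 -1.49386349] [-0.00080037  0.0229788   0.01535193] 78.43201518058777 [[0.0842, 0.9964, 0.001], [0.9964, -0.0842, 0.0001], [0.0002, 0.001, -1.0]] [0.46527181 0.11562408 0.13364948]
```

It lifted freely, carrying only its 1.5 N weight. Now clear of the stand, then over to the board.

Emit:
send_rows(rows="0 0 0 0 0 -0.0267 -1;0 0 0 0 0 -0.06 -1;0 0 0 0 0 -0.0933 -1;0 0 0 0 0 -0.1133 -1;0 0 0 -0.0267 0.004 -0.1133 -1;0 0 0 -0.0667 0.008 -0.1133 -1;0 0 0 -0.12 0.0147 -0.1133 -1;0 0 0 -0.1733 0.0213 -0.1133 -1")

```text
time: 8.45
eef_pos: [0.4696, -0.016, 0.2177]
tcp_rot: [0.736, 0.677, -0.0, -0.0]
contact_force: [1.0, 0.2, -1.5]
opening: 0.247
finger_force: 79.4
```

In the tool's units: -174 mm is -0.232, -168 mm is -0.224.

Emit:
send_rows(rows="0 0 0 -0.0533 0.0067 0 -1;0 0 0 -0.1067 0.012 0 -1;0 0 0 -0.16 0.0187 0 -1;0 0 0 -0.2 0.0227 0 -1;0 0 0 -0.224 0.0267 0 -1;0 0 0 -0.232 0.0267 0 -1;0 0 0 -0.232 0.0267 0 -1;0 0 0 -0.232 0.0267 0 -1")

```text
time: 9.45
eef_pos: [0.4754, -0.1891, 0.218]
tcp_rot: [0.736, 0.677, 0.0, -0.0]
contact_force: [0.3, -0.6, -1.5]
opening: 0.249
finger_force: 79.4
```

```bash
python3 - <<'E'
from h import *
s=ctrl.get_state(); print(s["contact_force"],s["eef_pos"],s["tcp_rot"])
q=ctrl.read_camera("scene"); look(q,["pine_board","tall_dog","short_dog"])
a=q["color"][110:350,240:480,::-1]; b=ctrl.read_camera("side")["color"][60:300,230:470,::-1]
cv2.imwrite("pics/g3.png",cv2.resize(np.hstack([a,b]),(800,400),interpolation=cv2.INTER_CUBIC))
E
```

```text
[ 0.29736239 -0.56235648 -1.48258889] [ 0.47536155 -0.18906853  0.21797386] [ 7.35732729e-01  6.77271940e-01  9.82912567e-05 -2.46572809e-04]
pine_board 0.74 [ 0.4723 -0.2269  0.0118]
short_dog 0.57 [0.4708 0.224  0.0849]
```

View pics/g3.png

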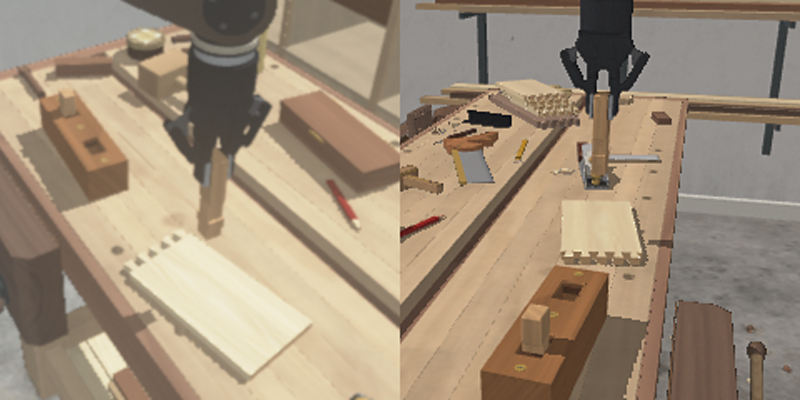

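The dog hangs upright, its foot around (210,232) in the left half, above the board; the short dog still stands in its slot. Now lower it to just above the board, then creep down.

In the tool's units: 93 mm is 0.124, 91 mm is 0.1213.

Emit:
send_rows(rows="0 0 0 0 0 0.0333 -1;0 0 0 0 0 0.0667 -1;0 0 0 0 0 0.096 -1;0 0 0 0 0 0.1133 -1;0 0 0 0 0 0.1213 -1;0 0 0 0 0 0.124 -1;0 0 0 0 0 0.124 -1;0 0 0 0 0 0.124 -1")

```text
time: 10.7
eef_pos: [0.4758, -0.1903, 0.1259]
tcp_rot: [0.736, 0.677, 0.0, 0.001]
contact_force: [-0.2, 0.1, -2.9]
opening: 0.248
finger_force: 79.3
```

In the tool's units: 2.5 mm is 0.0033, 2 mm is 0.0027.

Emit:
send_rows(rows="0 0 0 0 0 0.0013 -1;0 0 0 0 0 0.0027 -1;0 0 0 0 0 0.0033 -1;0 0 0 0 0 0.0033 -1")

```text
time: 11.2
eef_pos: [0.4753, -0.19, 0.1225]
tcp_rot: [0.736, 0.677, -0.0, -0.0]
contact_force: [0.2, -0.4, -1.7]
opening: 0.248
finger_force: 79.3
```

Emit:
send_rows(rows="0 0 0 0 0 0.0007 -1;0 0 0 0 0 0.0013 -1;0 0 0 0 0 0.0013 -1")

```text
time: 11.58
eef_pos: [0.4754, -0.19, 0.1216]
tcp_rot: [0.736, 0.677, 0.0, 0.0]
contact_force: [0.3, -0.5, -1.2]
opening: 0.251
finger_force: 79.5
```

In the tool's units: 1 mm is 0.0013, 0.5 mm is 0.0007.

Emit:
send_rows(rows="0 0 0 0 0 0.0007 -1;0 0 0 0 0 0.0013 -1;0 0 0 0 0 0.0013 -1")

```text
time: 11.95
eef_pos: [0.4756, -0.1902, 0.1216]
tcp_rot: [0.736, 0.677, -0.0, -0.0]
contact_force: [-2.0, 1.6, 4.3]
opening: 0.245
finger_force: 80.3
```

It's down: the vertical force has reversed to +4 N. Open gently, then rise.

Emit:
send_rows(rows="0 0 0 0 0 0 -0.4;0 0 0 0 0 0 -0.3;0 0 0 0 0 0 -0.1;0 0 0 0 0 0 0.2;0 0 0 0 0 0 0.6;0 0 0 0 0 0 1;0 0 0 0 0 0 1;0 0 0 0 0 0 1", grip_force=20)

```text
time: 12.95
eef_pos: [0.4754, -0.19, 0.1206]
tcp_rot: [0.736, 0.677, -0.0, -0.0]
contact_force: [-0.2, -0.1, 0.4]
opening: 1.001
finger_force: 0.0
```

In the tool's units: -130 mm is -0.1733, -110 mm is -0.1467.

Emit:
send_rows(rows="0 0 0 0 0 -0.02 1;0 0 0 0 0 -0.0533 1;0 0 0 0 0 -0.1 1;0 0 0 0 0 -0.1467 1;0 0 0 0.08 0 -0.1733 1;0 0 0 0.12 0 -0.1733 1;0 0 0 0.12 0 -0.1733 1;0 0 0 0.12 0 -0.1733 1")

```text
time: 13.95
eef_pos: [0.4829, -0.1008, 0.2511]
tcp_rot: [0.736, 0.677, -0.0, 0.0]
contact_force: [0.7, -0.4, 0.5]
opening: 1.004
finger_force: 0.0
```

```bash
python3 - <<'E'
from h import *
q=ctrl.read_camera("scene"); look(q,["pine_board","tall_dog","short_dog"])
a=q["color"][110:350,240:480,::-1]; r=ctrl.read_camera("side"); look(r,["tall_dog","short_dog"]); b=r["color"][60:300,230:470,::-1]
cv2.imwrite("pics/g4.png",cv2.resize(np.hstack([a,b]),(800,400),interpolation=cv2.INTER_CUBIC))
E
```

```text
pine_board 0.64 [ 0.4671 -0.2356  0.0145]
tall_dog 0.73 [ 0.4663 -0.2004  0.0848]
short_dog 0.47 [0.4733 0.2247 0.087 ]
tall_dog 0.77 [ 0.4758 -0.1772  0.0803]
short_dog 0.91 [0.4732 0.2465 0.0866]
```

View pics/g4.png

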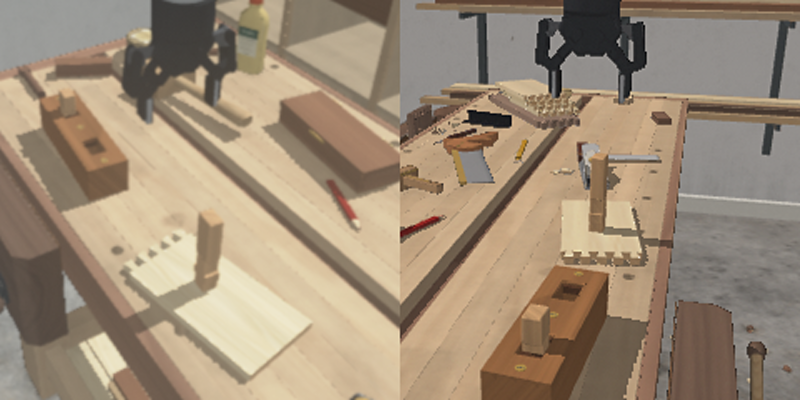

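The tall dog stands upright in the middle of the board: (208,250) in the scene half, (598,190) in the side half. The short dog is still in its slot and the gripper is clear, so I'm handing in.

```bash
python3 -c "
from plant import ctrl
print(ctrl.sign_off())"
```

```text
the job is handed in; nothing more can be done
None
```

The job is handed in: I rocked the tall dog loose left then right (about 11.5° each way), drew it out and left it standing upright, wholly on the pine board, with the short dog still in its slot and about 14 s on the clock.

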